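Turn the specimen canister label-up and clamp it

ROBOT

A 6-joint arm with a two-finger parallel gripper is mounted at the origin on the work surface. World frame = base frame: x ahead of the robot, y to its left, z up, the work surface at z = 0. Lengths are in m, angles in rad, forces in N, time in s.
With the tool pointing down it reaches from about 0.4 to 0.825 m from the base axis. Payload 7 kg.
Tool frame: the origin (TCP) lies at the very end of the fingers, on their centre line; the grasp point (between the pads) lies 19 mm behind it; z points along the fingers, y is the direction in which the jaws open and shut (so a half turn about z gives the same grasp; the last joint's range is limited). The gripper opens to 85 mm and grips with 20 to 120 N. Pads are 22 mm wide; open, the fingers measure 114 mm over their backs; the gripper's body (76 mm by 85 mm) begins 54 mm behind the grasp point. The pads swing forward as they close: fully open they stand 13 mm farther back than shut.
Start: joints at [-0.956, 0.359, 0.012, 0, -1.224, -0.288], TCP at [0.217, -0.639, 0.231] pointing down, gripper open.
Joint ranges: [-3.07, 3.07], [-1.43, 2.12], [-1.02, 1.25], [-3.03, 1.67], [-3.05, -0], [-3.03, 3.03]. Speed limits (rad/s): [2.39, 2.39, 3.01, 3.14, 3.14, 3.14].

INTERFACE

Orientations are given as [roll, pitch, yaw] about the fixed x, y, z axes, in that order (R = Rz(yaw) Ry(pitch) Rx(roll)).
In Python, from station import ctrl, claw, solve_ik, cams gives the robot as it stands. Calls block until the motion is done:
- ctrl.movep(position, orientation): joint-space move of the TCP to a pose.
- ctrl.move_straight(position, rot=None, feed=0.15): straight line of the TCP; rot=None keeps the orientation; feed is the mean speed in m/s.
- ctrl.move_j(angles): joint-space move.
- claw.grip(opening, newtons=None): opening from 0.0 (shut) to 1.0 (fully open); newtons is the grip in N (None keeps the last); returns when the fingers have stopped.
- ctrl.pause(seconds).
- solve_ik(position, orientation): joint angles nearest the present ones, or None.
- cams.get_image(name): name is "scene" or "top" or "wrist"; returns (picture, depth): 420x560x3 uint8, blue, green, red; 420x560 float32, m along the optical axis (not along the pixel's ray), 0 where there is no reading.
- cams.camera_params(name): a dict with "fovy" (degrees; the focal length in pixels is half the picture's height over the tangent of half this angle, whatever the lens; pixels are square), "cx", "cy" (the principal point, pixels), "camera_from_world" (4x4, takes a point from world to camera coordinates). Camera axes: x right, y down, z forward; pixel columns grow to the right and rows downward; lengths in m; the calibration is good to about 2 mm. The wrist camera is an equidistant fisheye: a pixel r from the principal point sees the ray r / f radians off the axis. A picture is of the moment at which its call begins: read the wrist's pose just before it. camera_params takes no time and is no camera call; for the wrist camera it gives the pose at the moment of the call.
A pose or a line that the arm cannot do raises ctrl.PlanningError and nothing moves.
- ctrl.hand_in(): hands the job in, once; it reports no verdict.
Readings, each from a call of its own:
- ctrl.read_clock(): time.
- ctrl.read_q(): joint angles.
- ctrl.read_joint_velocities(): joint speeds.
- ctrl.read_joint_torque(): joint torques, N m.
- ctrl.read_position(): TCP position.
- ctrl.read_orientation(): TCP orientation.
- ctrl.read_contact_force(): force on the tool from outside, world axes, zero at the start.
- ctrl.read_moment(): the same for the moment, N m.
- ctrl.read_grip_width(): opening from 0.0 (shut) to 1.0 (fully open).
Only numpy, scipy, OpenCV 4.12 (cv2) and the standard library are available. Lean on these libraries where they do the work, as an engineer would, in place of code of your own. Each camera call takes 0.05 s, during which the arm holds its last target. There are 200 camera calls.

TASK

The red-capped specimen canister lies in the V-cradle of the reading station with its label turned away. Roll it in the cradle until its flat label face looks straight up, leave it lying in the Vs, and only then push the hold-down arm down by its yellow knob until the arm's foot rests flat on the label face. Do not push about or knock over the other things on the bench.

Things in the scene. Friction and masses are not known exactly. Their poses are not given: they have to be found in the camera images.
- cap (a point): grip point: on the axis of the canister, in the middle of its ribbed red cap (38 mm diameter, 52 mm long), which overhangs the cradle with only the bench below. Axes: z along the canister from base to cap; x square to the flat label face, pointing out of it (straight up when done). The cap bears a lengthwise white stripe on the flat's side and a black one on the opposite side
- label (a point): centre of the canister's flat face: white label with a red centre line; the flat is 56 mm long, 25 mm wide, 13 mm from the axis (5 mm below the round surface). It lies 88 mm from cap towards the base, under the foot of the hold-down arm. Same axes as cap
- middle (a point): point on the canister's axis below label, same axes as cap. The canister is a loose grey cylinder, 36 mm diameter, 160 mm long with its cap, 110 to 230 g. Gripped by the cap and turned about its axis it turns in the Vs; friction keeps it at the angle where it is left
- seat (a point): fixed point of the cradle where middle lies when the canister is in the Vs, 85 mm above the bench. Axes: y along the V towards the cap, z up, x towards the arm's hinge. Grey base plate (150 x 128 mm), two white 90 degree V-blocks 20 mm wide, centred at y = -35 and +45 mm from here, an end stop behind the canister's base. Bolted down; place and heading vary
- hold_arm_hinge (a point): hinge line of the hold-down arm on the cradle: 62 mm in x and 30 mm in z from seat; cradle axes, the hinge line runs along y
- knob (a point): centre of the yellow ball knob (26 mm diameter) at the free end of the hold-down arm, 108 mm from the hinge line; pushing it down from above lowers the arm. Axes turn with the arm: x along the arm towards the hinge, equal to the cradle's axes when the arm is level
- hold_arm (a joint): angle of the hold-down arm (steel bar 14 mm wide), rad: 0 when level with its foot flat on the upturned label face, growing as it is raised, to 0.8. Stays where it is left (stiff hinge, about 1.5 N at the knob moves it). Black foot 12 x 14 mm, 62 mm from the hinge. With the foot on the round side of the canister it stops at about 0.08
- tube_rack: black rack (85 x 200 x 122 mm) full of red-capped tubes, loose; origin under its centre. Leave alone
- spare_canister: blue-capped canister standing upright past the cap end of the cradle, 38 mm diameter, 154 mm tall, loose; origin under its centre. Leave alone
- reagent_bottle: amber bottle with blue cap, 68 mm diameter, 150 mm tall, loose; origin under its centre. Leave alone
- beaker: white open cup, 60 mm diameter, 75 mm tall, loose, close to the end stop of the cradle; origin under its centre. Leave alone
- marker: white and blue marker pen 140 mm long, 14 mm thick, lying in front of the cradle, loose; origin under its white barrel. Leave alone

How it is judged:
By the outcome, as a careful person would: the job done as asked, in the order asked, and still so for the second after the job is handed in, with the robot touching nothing.
It also fails if it takes over 72 s, if anything falls off the work surface, if the arm or the gripper's body presses on something with over 40 N, if the wrist force passes 120 N, or if a joint passes its speed limit or range.

## Working session

There is one attempt and no reset: what is moved stays moved. The work goes in short steps, each a Python script; the robot and the scene stay as the last script left them, time stands still between calls to the robot, and variables do not carry over. Pictures are saved under pics/ and viewed, on a budget of 10 in all, crops included, one or two more only if the job needs it, and the job is handed in when it is done.

```bash
ls; mkdir -p pics
cat > h.py <<'E'
import numpy as np, cv2
from station import ctrl, claw, solve_ik, cams
def grab(n):
    p=cams.camera_params(n); im,d=cams.get_image(n); return im,d,p
def cloud(d,p):
    h,w=d.shape; f=h/2/np.tan(np.radians(p["fovy"])/2)
    v,u=np.mgrid[:h,:w]; P=np.stack([(u-p["cx"])/f*d,(v-p["cy"])/f*d,d,np.ones_like(d)],-1)
    W=P@np.linalg.inv(np.array(p["camera_from_world"])).T
    W[d==0]=np.nan
    return W[...,:3]
E
python3 - <<'E'
from h import *
for n in("scene","top"):
    im,d,p=grab(n); cv2.imwrite(f"pics/{n}0.png",im); np.savez(f"{n}0.npz",im=im,d=d,W=cloud(d,p))
    T=np.linalg.inv(p["camera_from_world"]);print(n,p["fovy"],T[:3,3].round(3),T[:3,2].round(3))
E
```

```text
pics
scene 57.094654334991375 [ 0.995 -0.155  0.952] [-0.477  0.166 -0.863]
top 47.919229331920086 [0.385 0.003 1.234] [ 0.12   0.014 -0.993]
```

View pics/scene0.png

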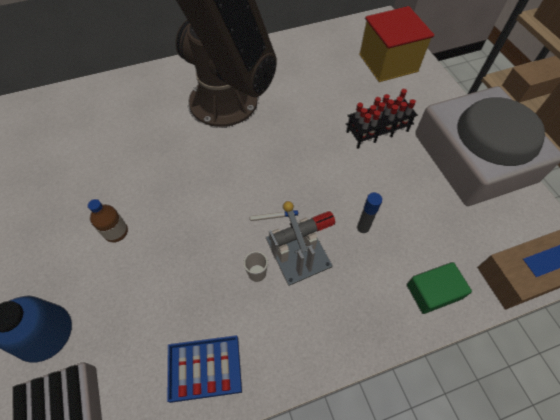

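View pics/top0.png

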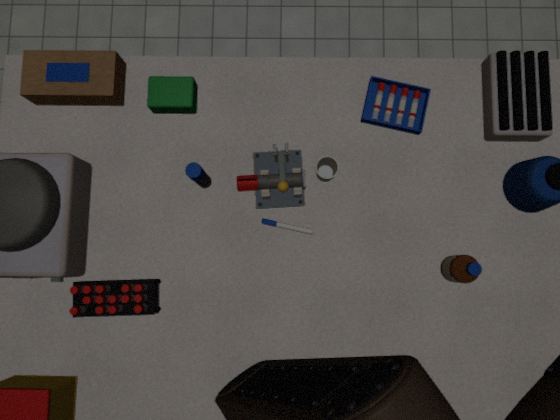

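Both views show the cradle (scene ≈(298,245), top ≈(280,180)), with the red cap toward +y (top (247,183)), the hinge on the far side and the knob toward the robot (top (283,186)). The spare canister is at top (198,175), the marker at (287,227) and the beaker at (326,169).

Run:
```python
from h import *
def roi(n,x0,y0,x1,y1):
    z=np.load(f"{n}0.npz"); im=z["im"][y0:y1,x0:x1]; return im,cv2.cvtColor(im,cv2.COLOR_BGR2HSV).astype(int),z["W"][y0:y1,x0:x1]
for n,r in(("scene",(240,190,390,290)),("top",(180,135,345,240))):
    im,h,W=roi(n,*r); H,S,V=h[...,0],h[...,1],h[...,2]
    ms={"red":((H<8)|(H>172))&(S>140)&(V>60),"yellow":(H>15)&(H<35)&(S>140)&(V>80),"blue":(H>100)&(H<125)&(S>150)&(W[...,2]>.1),"plate":(W[...,2]>.005)&(W[...,2]<.03)}
    for k,m in ms.items():
        P=W[m];P=P[~np.isnan(P).any(1)]
        if len(P)==0: print(n,k,0);continue
        print(n,k,len(P),"mean",P.mean(0).round(4),"min",P.min(0).round(3),"max",P.max(0).round(3))
        if k=="red":
            c=P-P.mean(0);print("axis",np.linalg.svd(c,full_matrices=False)[2][0].round(3))
        if k=="plate": print("rect",cv2.minAreaRect(P[:,:2].astype(np.float32)))
    cv2.imwrite(f"pics/{n}_crop.png",cv2.resize(im,None,fx=4.8,fy=4.8,interpolation=cv2.INTER_CUBIC))
```

```text
scene red 235 mean [0.5939 0.1096 0.0996] min [0.574 0.085 0.081] max [0.607 0.135 0.108]
axis [ 0.059 -0.998  0.004]
scene yellow 66 mean [0.5698 0.02   0.1825] min [0.56  0.01  0.174] max [0.578 0.03  0.188]
scene blue 236 mean [0.6111 0.2263 0.1441] min [0.589 0.212 0.105] max [0.623 0.246 0.16 ]
scene plate 1718 mean [0.6215 0.0275 0.0116] min [ 0.404 -0.112  0.005] max [0.762 0.35  0.03 ]
rect ((0.5895728468894958, 0.11267325282096863), (0.40505239367485046, 0.2932256758213043), 71.01753997802734)
top red 259 mean [0.5835 0.1091 0.0998] min [0.567 0.085 0.086] max [0.605 0.135 0.109]
axis [-0.113  0.993 -0.032]
top yellow 64 mean [0.5646 0.0218 0.1833] min [0.556 0.011 0.177] max [0.575 0.032 0.193]
top blue 248 mean [0.6001 0.228  0.1481] min [0.584 0.212 0.107] max [0.62  0.248 0.161]
top plate 2091 mean [0.5934 0.0297 0.0102] min [ 0.451 -0.135  0.005] max [0.733 0.295 0.03 ]
rect ((0.5908227562904358, 0.07893320918083191), (0.27659493684768677, 0.43293485045433044), 1.1823793649673462)
```

View pics/scene_crop.png

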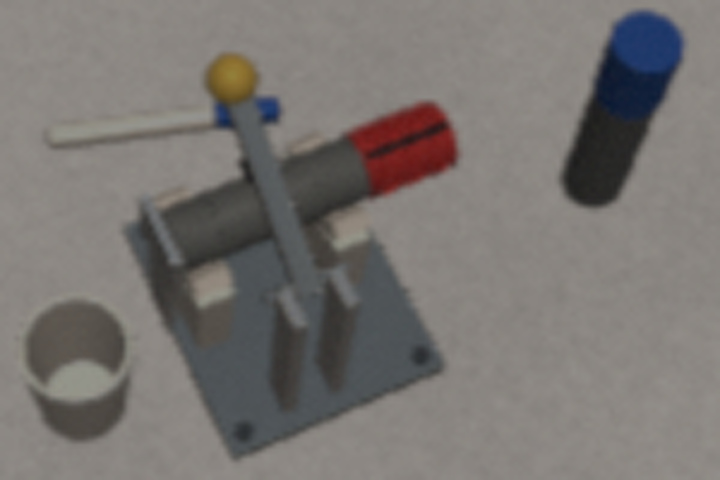

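The crop shows the cap's black stripe near the top, at crop (405,140), so the label faces roughly down. The arm is raised above the canister. Next I fit the axis, check which tilts are reachable, and take a close wrist look.

```bash
cat >> h.py <<'E'
from scipy.optimize import least_squares
from scipy.spatial.transform import Rotation as R
def fitaxis(P,r,z0=0.085):
    # axis: point (x0, ybar, z0), horizontal direction (-sin a, cos a)
    yb=.11
    def res(p):
        dx=P[:,0]-p[0]; dy=P[:,1]-yb; lat=dx*np.cos(p[1])+dy*np.sin(p[1])
        return np.hypot(lat,P[:,2]-p[2])-r
    s=least_squares(res,[.587,.08,z0],loss="soft_l1",f_scale=.002); return s.x,np.sqrt(np.mean(s.fun**2))
def masks(im,W,c,rad=.06):
    h=cv2.cvtColor(im,cv2.COLOR_BGR2HSV).astype(int);H,S,V=h[...,0],h[...,1],h[...,2]
    near=(np.hypot(W[...,0]-c[0],W[...,1]-c[1])<rad)&(W[...,2]>.06)&(W[...,2]<.112)
    return near&((H<8)|(H>172))&(S>120)&(V>40), near&(V<60)&(S<150)
def tool(a,phi,flip=0):
    """tool rotation: jaws across canister axis of heading a; tool pointing down tilted by phi about canister axis"""
    y=np.array([-np.sin(a),np.cos(a),0]); x=np.array([np.cos(a),np.sin(a),0])
    B=np.column_stack([y,x,[0,0,-1]])  # tool x along canister, y across, z down
    if flip: B=B@np.diag([-1,-1,1])
    return R.from_rotvec(phi*y).as_matrix()@B
def pose(c,a,phi,back=0,flip=0,off=.019):
    M=tool(a,phi,flip); return list(np.array(c)+M[:,2]*(off-back)), list(R.from_matrix(M).as_euler("xyz"))
E
python3 - <<'E'
from h import *
A=[]
for n in("scene","top"):
    z=np.load(n+"0.npz");m,b=masks(z["im"],z["W"],(.587,.11),.045)
    P=z["W"][m];A.append(P);x,e=fitaxis(P,.019);print(n,len(P),x.round(4),e)
    Q=z["W"][b];
    lat=(Q[:,0]-x[0])*np.cos(x[1])+(Q[:,1]-.11)*np.sin(x[1]);s=abs(Q[:,1]-.11)<.02
    print("stripe",s.sum(),np.degrees(np.arctan2(lat[s],Q[s,2]-x[2])).round(0))
x,e=fitaxis(np.vstack(A),.019);print(x,e)
c=[.587,.11,.085];a=.085
for flip in(0,1):
  print(flip,[(d,None if (q:=solve_ik(*pose(c,a,np.radians(d),0,flip))) is None else np.round(q,2).tolist()) for d in range(-100,101,20)])
E
```

```text
scene 257 [0.5867 0.0716 0.0857] 0.00147480332659499
stripe 11 [18. 20. 15. 15. 19. 17. 20. 16. 20. 17. 20.]
top 293 [0.5865 0.0843 0.0849] 0.0018275809285883016
stripe 3 [20. 17. 13.]
[0.58670593 0.07699311 0.08530454] 0.001712247597939255
0 [(-100, [-0.34, 1.42, -0.89, -2.51, -2.39, 0.41]), (-80, None), (-60, [-0.34, 0.48, -1.0, -2.69, -0.97, -0.04]), (-40, None), (-20, [0.35, 0.23, -0.97, 1.22, -0.1, 1.68]), (0, [0.51, 0.39, -0.37, 0.0, -0.82, 2.71]), (20, [0.44, 0.57, -0.04, -0.12, -1.29, 2.84]), (40, [0.39, 0.78, 0.24, -0.19, -1.7, 2.88]), (60, [0.36, 0.99, 0.49, -0.27, -2.08, 2.87]), (80, [0.34, 1.17, 0.68, -0.38, -2.43, 2.8]), (100, [0.32, 1.32, 0.8, -0.61, -2.74, 2.61])]
1 [(-100, [-0.34, 1.42, -0.89, -2.51, -2.39, -2.73]), (-80, None), (-60, None), (-40, None), (-20, [0.35, 0.23, -0.97, 1.22, -0.1, -1.47]), (0, [0.51, 0.39, -0.37, 0.0, -0.82, -0.43]), (20, [0.44, 0.57, -0.04, -0.12, -1.29, -0.3]), (40, [0.39, 0.78, 0.24, -0.19, -1.7, -0.26]), (60, [0.36, 0.99, 0.49, -0.27, -2.08, -0.27]), (80, [0.34, 1.17, 0.68, -0.38, -2.43, -0.34]), (100, [0.32, 1.32, 0.8, -0.61, -2.74, -0.53])]
```

Run:
```python
from h import *
c=[.5867,.110,.085];a=.077
print(ctrl.read_clock())
claw.grip(1.0,20)
ctrl.movep(*pose(c,a,0,.2,1)); 
im,d,p=grab("wrist"); cv2.imwrite("pics/w1.png",im); np.savez("w1.npz",im=im,d=d,T=p["camera_from_world"],k=[p["fovy"],p["cx"],p["cy"]])
print(ctrl.read_clock(),ctrl.read_position(),ctrl.read_contact_force(),np.linalg.inv(p["camera_from_world"])[:3].round(3),p["fovy"])
```

```text
0.1
3.3083 [0.58684245 0.10933549 0.26594864] [ 0.33861774 -0.24768606  0.03487317] [[-0.997 -0.073 -0.02   0.592]
 [-0.075  0.96   0.271  0.04 ]
 [-0.001  0.271 -0.962  0.409]] 65.70646984690485
```

View pics/w1.png

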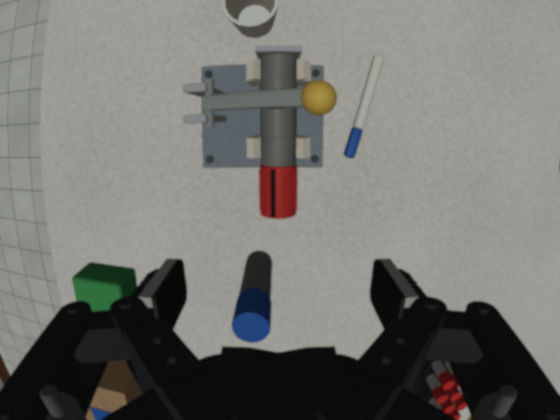

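The wrist view shows the cap at (278,190) with its black stripe at (274,190), the knob at (319,97), and the spare canister at (255,300) between the fingers' approach lines. I refine the cap axis and heading from it.

```bash
cat >> h.py <<'E'
def fcloud(d,fovy,cx,cy,T):
    h,w=d.shape; f=h/2/np.tan(np.radians(fovy)/2); v,u=np.mgrid[:h,:w]
    r=np.hypot(u-cx,v-cy)+1e-9; t=np.tan(np.minimum(r/f,1.4))/r
    P=np.stack([(u-cx)*t*d,(v-cy)*t*d,d,np.ones_like(d)],-1)@np.linalg.inv(T).T
    P[d==0]=np.nan; return P[...,:3]
def analyse(im,W,rad=.045):
    m,b=masks(im,W,(.587,.11),rad); P=W[m]; x,e=fitaxis(P,.019)
    def ang(Q):
        lat=(Q[:,0]-x[0])*np.cos(x[1])+(Q[:,1]-.11)*np.sin(x[1]); return np.degrees(np.arctan2(lat,Q[:,2]-x[2]))
    print("axis",x.round(4),"rms",round(e,4),"n",len(P),"y",np.percentile(P[:,1],[1,99]).round(4))
    h=cv2.cvtColor(im,cv2.COLOR_BGR2HSV).astype(int)
    near=(abs(W[...,1]-.11)<.018)&(abs(W[...,0]-.587)<.025)&(W[...,2]>.07)&(W[...,2]<.115)
    for k,s in(("black",near&(h[...,2]<60)&(h[...,1]<150)),("white",near&(h[...,2]>110)&(h[...,1]<80))):
        q=ang(W[s]); print(k,s.sum(),np.median(q) if len(q) else None, np.percentile(q,[10,90]) if len(q) else "")
    return x
E
python3 - <<'E'
from h import *
z=np.load("w1.npz");W=fcloud(z["d"],*z["k"],z["T"]);im=z["im"]
analyse(im,W)
h=cv2.cvtColor(im,cv2.COLOR_BGR2HSV).astype(int)
y=(h[...,0]>15)&(h[...,0]<35)&(h[...,1]>140)&(h[...,2]>80)&(W[...,2]>.1)
print("knob",W[y].mean(0),np.percentile(W[y],[2,98],axis=0).round(4))
# barrel
g=(W[...,2]>.09)&(W[...,2]<.108)&(abs(W[...,0]-.592)<.03)&(W[...,1]<.083)&(W[...,1]>.03)&(h[...,1]<60)&(h[...,2]<130)
x,e=fitaxis(W[g],.018);print("barrel",g.sum(),x,e)
v=W[250:340,230:275].reshape(-1,3);v=v[v[:,2]>.14];print("spare",v.mean(0))
E
```

```text
axis [0.587  0.0861 0.0852] rms 0.0008 n 1710 y [0.0844 0.1337]
black 97 14.78674504797217 [11.01294293 17.98997121]
white 15 -74.71039514914769 [-83.96948226  85.22899844]
knob [0.56598723 0.02199585 0.18319525] [[0.5555 0.0114 0.1776]
 [0.5758 0.0321 0.1866]]
barrel 1926 [0.58715141 0.07444663 0.08473945] 0.0006565012055321575
spare [0.6040914  0.22675978 0.15226705]
```

```bash
cat >> h.py <<'E'
C=[.587,.1095,.085];A=.077;OFF=.022
def arc(p0,p1,step=20,w=.5):
    n=max(1,int(np.ceil(abs(p1-p0)/step)))
    for d in np.linspace(p0,p1,n+1)[1:]:
        ctrl.move_straight(*pose(C,A,np.radians(d),0,1,OFF),feed=w*OFF)
        print(round(d),np.round(ctrl.read_contact_force(),1),"M",np.round(ctrl.read_moment(),2),"w",round(ctrl.read_grip_width(),3),"t",round(ctrl.read_clock(),2),flush=True)
E
python3 - <<'E'
from h import *
ctrl.move_straight(*pose(C,A,0,0,1,OFF),feed=.12)
print(ctrl.read_contact_force(),ctrl.read_clock())
claw.grip(0.35,20)
print(ctrl.read_contact_force(),ctrl.read_moment(),ctrl.read_grip_width(),ctrl.read_clock())
if ctrl.read_grip_width()<.4: claw.grip(0.0,20); print("closed",ctrl.read_grip_width())
arc(0,20)
E
```

```text
[-1.0353743  -0.93653132 -0.08154042] 5.15
[-0.3430334   0.30348193  1.86664312] [0.04489149 0.26947833 0.01936152] 0.4360620261019319 5.65
20 [-0.2 -0.4  2.6] M [-0.01 -0.55  0.03] w 0.436 t 6.49
```

Run:
```python
from h import *
arc(20,82)
claw.grip(1.0); print("open",ctrl.read_contact_force(),ctrl.read_clock())
arc(82,0,step=41,w=.8)
for n in("top","scene"):
    im,d,p=grab(n); cv2.imwrite(f"pics/{n}1.png",im)
    try: analyse(im,cloud(d,p))
    except Exception as e: print(n,e)
```

```text
36 [-0.8 -0.4  3. ] M [ 0.05 -1.35  0.03] w 0.439 t 7.18
51 [-1.1 -1.1  1.2] M [ 0.06 -1.97  0.14] w 0.438 t 7.88
66 [-1.1 -0.5 -0. ] M [ 0.13 -2.35  0.19] w 0.436 t 8.57
82 [-2.4 -1.2  1.2] M [ 0.18 -2.7   0.33] w 0.434 t 9.26
open [ 0.29279125 -1.04437594 -0.96499652] 9.7917
41 [-1.1 -0.  -1. ] M [ 0.11 -2.16 -0.01] w 0.999 t 10.82
0 [ 0.6  0.4 -0.9] M [ 0.06 -0.02 -0.01] w 1.002 t 11.84
axis [0.5826 0.352  0.0875] rms 0.0011 n 15 y [0.0826 0.0925]
black 1 -91.07485032328302 [-91.07485032 -91.07485032]
white 0 None 
axis [0.587  0.0693 0.0853] rms 0.0013 n 125 y [0.085  0.1243]
black 0 None 
white 2 -56.08170817795269 [-61.78857667 -50.37483969]
```

Run:
```python
from h import *
claw.grip(0.35,20); print(ctrl.read_grip_width(),ctrl.read_contact_force())
arc(0,81)
claw.grip(1.0)
arc(81,0,step=41,w=.8)
ctrl.move_straight(*pose(C,A,0,.17,1,OFF),feed=.2)
p=cams.camera_params("wrist");im,d=cams.get_image("wrist")
W=fcloud(d,p["fovy"],p["cx"],p["cy"],np.array(p["camera_from_world"])); np.savez("w2.npz",im=im,W=W)
analyse(im,W)
cv2.imwrite("pics/w2.png",cv2.resize(im[20:260,160:400],None,fx=2.4,fy=2.4,interpolation=cv2.INTER_CUBIC)); print(ctrl.read_clock())
```

```text
0.43550765934601904 [ 0.62506711  0.18541804 -0.97373348]
16 [-1.3 -0.4 -0.5] M [ 0.08 -0.73 -0.08] w 0.438 t 13.16
32 [ 0.2 -1.   0.1] M [-0.14 -1.5   0.14] w 0.431 t 13.88
49 [-0.7 -1.4  1.4] M [-0.05 -2.05  0.19] w 0.438 t 14.59
65 [-1.9 -0.7 -0.1] M [-0.   -2.49  0.3 ] w 0.438 t 15.31
81 [-4.3 -2.   0.7] M [ 0.16 -2.74  0.39] w 0.44 t 16.02
40 [0.2 0.6 1.2] M [ 0.2  -2.09  0.02] w 0.998 t 17.57
0 [0.3 0.1 0.6] M [-0.01 -0.08  0.  ] w 0.997 t 18.59
axis [0.5868 0.0841 0.0851] rms 0.0007 n 1816 y [0.0839 0.1338]
black 0 None 
white 306 -1.6551888459547608 [-9.06695337  5.80756755]
19.6417
```

View pics/w2.png

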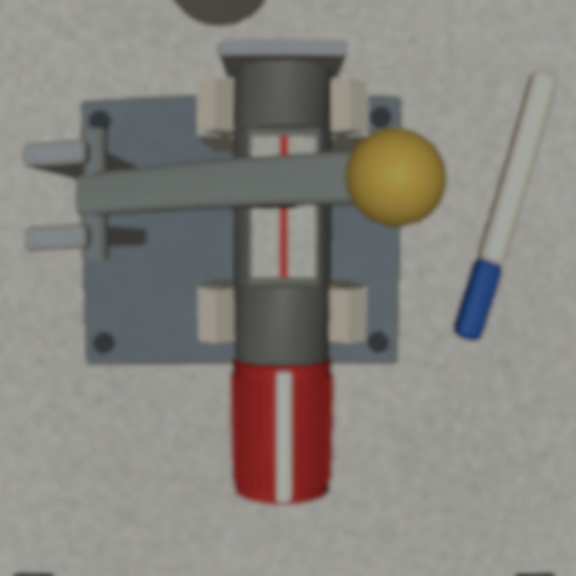

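The label, its red line at crop (284,210) and the white stripe at (284,435) face up almost exactly. A plane fit on the flat gives the residual angle.

Run:
```python
from h import *
z=np.load("w2.npz");W=z["W"];im=z["im"];h=cv2.cvtColor(im,cv2.COLOR_BGR2HSV).astype(int)
u=np.array([np.cos(A),np.sin(A)]);v=np.array([-np.sin(A),np.cos(A)])
D=W[...,:2]-np.array(C[:2]);lat=D@u;al=D@v
m=(abs(lat)<.011)&(abs(al+.088)<.026)&(W[...,2]>.09)&(W[...,2]<.106)&((h[...,2]>100))
c=np.linalg.lstsq(np.c_[lat[m],al[m],np.ones(m.sum())],W[m][:,2],rcond=None)[0]
print("flat",m.sum(),"slope lat deg (neg=toward +x)",np.degrees(np.arctan(c[:2])),"z",c[2],"al range",al[m].min(),al[m].max())
s=(abs(lat)<.012)&(abs(al)<.022)&(W[...,2]>.09)&(h[...,1]<80)&(h[...,2]>90)
for nm,k in(("stripe",s),("redline",(abs(lat)<.008)&(abs(al+.088)<.03)&(h[...,1]>110)&((h[...,0]<8)|(h[...,0]>172)))):
    print(nm,k.sum(),lat[k].mean(),np.polyfit(al[k],lat[k],1))
r=(abs(al)<.022)&(abs(lat)<.03)&(W[...,2]>.08)&(h[...,1]>120)
print("cap lat",np.percentile(lat[r],[.5,50,99.5]))
```

```text
flat 845 slope lat deg (neg=toward +x) [2.00934019 0.15255881] z 0.09864180188038386 al range -0.10827259901894438 -0.06259029235448553
stripe 377 -0.0009584889917564697 [ 0.01899372 -0.00093662]
redline 74 -0.0003927002664815928 [0.00803802 0.00023386]
cap lat [-0.01767585  0.00424419  0.01831178]
```

Run:
```python
from h import *
ctrl.move_straight(*pose(C,A,0,0,1,OFF),feed=.12)
claw.grip(0.35,20); arc(0,2.4)
claw.grip(1.0)
ctrl.move_straight(*pose(C,A,np.radians(2.4),.17,1,OFF),feed=.15)
ctrl.move_straight(*pose(C,A,0,.17,1,OFF),feed=.02)
p=cams.camera_params("wrist");im,d=cams.get_image("wrist")
W=fcloud(d,p["fovy"],p["cx"],p["cy"],np.array(p["camera_from_world"]));h=cv2.cvtColor(im,cv2.COLOR_BGR2HSV).astype(int)
u=np.array([np.cos(A),np.sin(A)]);v=np.array([-np.sin(A),np.cos(A)])
D=W[...,:2]-np.array(C[:2]);lat=D@u;al=D@v
m=(abs(lat)<.011)&(abs(al+.088)<.026)&(W[...,2]>.09)&(W[...,2]<.106)&((h[...,2]>100))
c=np.linalg.lstsq(np.c_[lat[m],al[m],np.ones(m.sum())],W[m][:,2],rcond=None)[0]
print("flat slope",np.degrees(np.arctan(c[:2])),c[2])
s=(abs(lat)<.012)&(abs(al)<.022)&(W[...,2]>.09)&(h[...,1]<80)&(h[...,2]>90); print("stripe",lat[s].mean())
y=(h[...,0]>15)&(h[...,0]<35)&(h[...,1]>140)&(h[...,2]>80)&(W[...,2]>.1)
print("knob",np.percentile(W[y],[2,98],axis=0).round(4),ctrl.read_clock())
claw.grip(0.0)
```

```text
2 [-1.9  2.   5.2] M [ 0.63  0.67 -0.08] w 0.443 t 21.96
flat slope [-0.18732116  0.1679169 ] 0.09866342399154475
stripe -0.0001953056885330801
knob [[0.5553 0.0115 0.1773]
 [0.576  0.0322 0.1867]] 24.2833
```

Flat to 0.2°. Now the knob.

Run:
```python
from h import *
M=tool(A,0,1); rot=list(R.from_matrix(M).as_euler("xyz"))
u=np.array([np.cos(A),np.sin(A),0]);v=np.array([-np.sin(A),np.cos(A),0])
H=np.array([.587,.1095,.085])-.088*v+.062*u+[0,0,.030]
H=H+v*.003   # knob seen at y .0218
def kn(t,dz=0): return list(H-.108*np.cos(t)*u+[0,0,.108*np.sin(t)+.013+dz])
print(kn(.57),kn(0))
ctrl.move_straight(kn(.57,.06),rot,feed=.15)
ctrl.move_straight(kn(.57,.008),feed=.12)
f0=ctrl.read_contact_force();print(f0)
for t in list(np.arange(.57,.06,-.06))+list(np.arange(.06,-.05,-.01)):
    ctrl.move_straight(kn(t),feed=.03); f=np.array(ctrl.read_contact_force())-f0
    print(round(t,3),f.round(1),np.round(ctrl.read_position(),4),flush=True)
    if f[2]>7 or abs(f[:2]).max()>10: break
print(ctrl.read_clock())
```

```text
[np.float64(0.5646989357574773), np.float64(0.022526809755172725), np.float64(0.1862802612632687)] [np.float64(0.547674834002854), np.float64(0.021213357073128485), np.float64(0.128)]
[ 0.16553835 -0.16514054  0.88846883]
0.57 [-0.1 -0.4 -1.6] [0.5647 0.0225 0.1864]
0.51 [ 0.7  0.3 -1.4] [0.5612 0.0222 0.1806]
0.45 [ 0.  -0.1 -1.1] [0.5583 0.022  0.1748]
0.39 [-0.2  0.8 -1.5] [0.5556 0.0218 0.1688]
0.33 [ 0.1  1.  -0.3] [0.5534 0.0216 0.1628]
0.27 [ 0.3 -0.3 -1.5] [0.5514 0.0215 0.1566]
0.21 [-0.8 -0.  -1.1] [0.5499 0.0214 0.1503]
0.15 [-0.2  0.8 -1.1] [0.5488 0.0213 0.1439]
0.09 [-0.3 -0.5 -1.1] [0.548  0.0212 0.1375]
0.06 [-0.3 -0.2 -2. ] [0.5478 0.0212 0.1343]
0.05 [ 0.2  0.6 -1.2] [0.5478 0.0212 0.1334]
0.04 [ 0.2  0.1 -0.2] [0.5478 0.0212 0.1323]
0.03 [ 0.9  0.2 -1. ] [0.5477 0.0212 0.1311]
0.02 [-1.   1.1 -0.3] [0.5477 0.0212 0.1301]
0.01 [ 0.1  0.5 -1.2] [0.5477 0.0212 0.129 ]
-0.0 [-0.5 -0.  -0.7] [0.5477 0.0212 0.128 ]
-0.01 [-2.6  1.2  5.4] [0.5478 0.0212 0.1275]
-0.02 [-5.1  0.1 12.5] [0.5478 0.0212 0.1272]
32.0
```

The arm stopped hard at the level height. I retreat and check.

Run:
```python
from h import *
x=np.array(ctrl.read_position());ctrl.move_straight(list(x+[0,0,.03]),feed=.05);
ctrl.move_straight(*pose(C,A,0,.17,1,OFF),feed=.15)
p=cams.camera_params("wrist");im,d=cams.get_image("wrist")
W=fcloud(d,p["fovy"],p["cx"],p["cy"],np.array(p["camera_from_world"]));h=cv2.cvtColor(im,cv2.COLOR_BGR2HSV).astype(int)
u=np.array([np.cos(A),np.sin(A)]);v=np.array([-np.sin(A),np.cos(A)])
D=W[...,:2]-np.array(C[:2]);lat=D@u;al=D@v
m=(abs(lat)<.011)&(abs(al+.088)<.026)&(W[...,2]>.09)&(W[...,2]<.106)&((h[...,2]>100))
c=np.linalg.lstsq(np.c_[lat[m],al[m],np.ones(m.sum())],W[m][:,2],rcond=None)[0]
print("flat slope",np.degrees(np.arctan(c[:2])),c[2],m.sum())
b=(abs(al+.088)<.005)&(lat>-.03)&(lat<.055)&(W[...,2]>.105)
print("bar slope deg",np.degrees(np.arctan(np.polyfit(lat[b],W[b][:,2],1)[0])),b.sum())
y=(h[...,0]>15)&(h[...,0]<35)&(h[...,1]>140)&(h[...,2]>80)&(W[...,2]>.08)
print("knob",np.percentile(W[y],[2,98],axis=0).round(4))
analyse(im,W); print(ctrl.read_clock())
cv2.imwrite("pics/w3.png",im)
s,_,_=grab("scene"); cv2.imwrite("pics/s3.png",cv2.resize(s[180:300,230:400],None,fx=4.5,fy=4.5,interpolation=cv2.INTER_CUBIC))
```

```text
flat slope [-0.02475675 -0.13494236] 0.09822922645516106 940
bar slope deg 0.19594474649919086 1355
knob [[0.5384 0.0105 0.1195]
 [0.5577 0.031  0.1284]]
axis [0.5869 0.0864 0.0851] rms 0.0007 n 1780 y [0.084  0.1337]
black 0 None 
white 313 0.7784515601229787 [-6.67436414  8.43981366]
33.7917
```

View pics/w3.png

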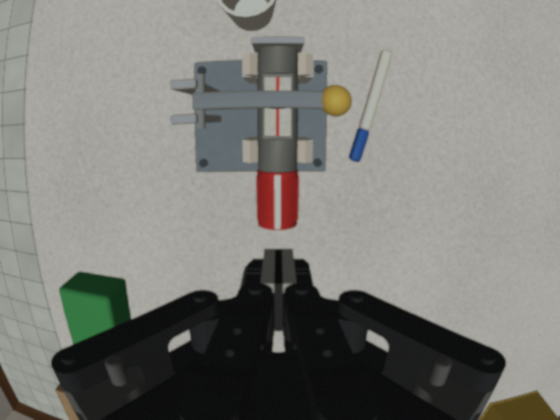

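The arm is level across the label, with the bar at (260,100). The red line and white stripe are up, and the marker and beaker are in place. I'm handing in.

Run:
```python
from h import *
im,d,p=grab("scene");W=cloud(d,p);h=cv2.cvtColor(im,cv2.COLOR_BGR2HSV).astype(int)[190:290,240:390];W=W[190:290,240:390]
b=(h[...,0]>100)&(h[...,0]<125)&(h[...,1]>150)&(W[...,2]>.1);print("spare",W[b].mean(0),b.sum())
print(ctrl.hand_in(),ctrl.read_clock())
```

```text
spare [0.61118902 0.22616778 0.14420131] 238
the job is handed in; nothing more can be done
the job is handed in; nothing more can be done
```

The canister now lies in the Vs with its label facing straight up, and the hold-down arm's foot rests on the label. I handed the job in at about 34 s of the 72 s allowed.

- **Rolling:** I gripped the cap at 20 N and rolled it about its axis in two turns, 82° then 81°. A look from above showed about 2° left to go, so I added a 2.4° correction.
- **Hold-down arm:** After that I pushed the knob down along its arc until the force rose sharply (about 12 N) at the level height, then backed off.

The last checks, taken with the robot clear:

| Check | Result |
|---|---|
| Label tilt about the canister's axis | about 0.0° from the plane fit; the white stripe reads 0.8° |
| Hold-down arm tilt | 0.2° |
| Knob top height | 128 mm, as expected with the arm level |
| Canister axis height | 85 mm, so it is seated in the Vs |
| Spare canister | unmoved within measurement (about 0.2 mm) |
| Beaker and marker | look undisturbed in the last wrist picture; not measured |
| Tube rack and reagent bottle | never approached, but not re-checked at the end |

No check failed. The stripe and plane-fit readings of the label angle differ by about 0.8°.

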